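# Clamp a walnut pendulum bob in the rack vice with its capstan

## Robot

A 6-joint arm with a two-finger parallel gripper is mounted at the origin on the work surface. World frame = base frame: x ahead of the robot, y to its left, z up, the work surface at z = 0. Lengths are in mm, angles in rad, forces in N, time in s.
With the tool pointing down it reaches from about 275 to 725 mm from the base axis. Payload 5.6 kg.
Tool frame: the origin (TCP) lies on the centre line of the jaws, within the pads' length; the fingertips stand 19 mm ahead of it and the grasp point (between the pads) is the TCP; z points along the fingers, y is the line along which they close (so a half turn about z gives the same grasp; the last joint's range is limited). The gripper opens to 85 mm and grips with 20 to 120 N. Pads are 22 mm wide; open, the fingers measure 114 mm over their backs; the gripper's body (76 mm by 85 mm) begins 54 mm behind the grasp point. The pads swing forward as they close: fully open they stand 13 mm farther back than shut.
Start: joints at [0.285, 0.255, 0.108, 0, -1.424, -0.285], TCP at [549.994, 0.025, 250.283] pointing down, gripper open.
Joint ranges: [-2.95, 2.95], [-1.21, 1.97], [-1.09, 1.5], [-2.87, 1.71], [-2.94, -0.07], [-3.05, 3.05]. Speed limits (rad/s): [2.57, 2.57, 3.14, 3.14, 3.14, 3.14].

## Interface

Orientations are given as a rotation vector (axis times angle).
In Python, from rig import status, eyes, job, nets gives the robot as it stands.
- The arm moves only by the tool play_rows, never from a script. Its argument "commands" is a list of rows, each an object with "jaw": the opening in per cent of the stroke, from 0 (shut) to 100 (fully open); "travel": the shift along the tool's x, y, z in mm, a list of three; "spin": the turn about the tool's z in degrees. A call has exactly 5 rows; each row is the pose to reach, as a shift and turn from the pose commanded when the call began, along the tool's axes at that moment; what a row does not reach only later rows make up. A row lasts 1/10 s, in which the tool goes at most 50 mm and 8.59 degrees, less where a joint would pass 70% of its speed; a pose out of reach is approached as far as the arm can. A call with a gripper value outside its range is refused whole. The fingers move at their own pace and stop on an object; the grip force is fixed at half the most. Time passes only in rows, so rows that repeat a pose let the fingers close, or fill a call up. It gives the time, the measured TCP pose, the force, the opening and the grip force at its end, in the units of the state.
- status.sense(): the state, without advancing time (a new reading comes with each control period).
- eyes.camera(name): name is "scene" or "side" or "wrist"; returns (picture, depth): 420x560x3 uint8, blue, green, red; 420x560 float32, mm along the optical axis (not along the pixel's ray), 0 where there is no reading.
- eyes.camera_model(name): a dict with "mtx" (3x3 intrinsics, pixels), "extrinsics" (4x4, takes a point from camera to world coordinates). Camera axes: x right, y down, z forward; pixel columns grow to the right and rows downward; lengths in mm; the calibration is good to about 2 mm. The wrist camera is an equidistant fisheye: a pixel r from the principal point sees the ray r / f radians off the axis. A picture is of the moment at which its call begins: read the wrist's pose just before it. camera_model takes no time and is no camera call; for the wrist camera it gives the pose at the moment of the call.
- job.job_done(): hands the job in; it is judged then, once.
Trained networks look in the newest picture that a camera, given by its name, has taken for a name from the list of things; names that differ only in an ending like _2 or _b are one class to them, and where a whole thing is asked for, a point or a joint stands for the part that bears it (a point fixed in the world has none). Each returns a list of dicts, best first, with "confidence" (0 to 1); they miss things now and then, are a little off and sometimes report something else, mostly with a low value. They report only what shows in the picture. A call takes as long as a camera call. They do not tell look-alikes from the thing itself.
- nets.outline_of(camera, name): "pixels" (420x560 bool, what is visible of it) and "extent" ([left, top, width, height] in pixels, round what is visible of it).
- nets.mark_of(camera, name): "xy" ([column, row] in pixels: a listed point, or the origin of a listed thing).
The state is a dict: "time_s": time; "q": joint angles; "qd": joint speeds; "effort": joint torques, N m; "tool_pos": TCP position; "tcp_rot": TCP orientation; "force": force on the tool from outside, world axes, zero at the start; "moment": the same for the moment, N m; "gripper_width": finger opening in mm; "gripper_force": force on a finger pad.
Only numpy, scipy, OpenCV 4.12 (cv2) and the standard library are available. Lean on these libraries where they do the work, as an engineer would, in place of code of your own. Each camera call takes 0.05 s, during which the arm holds its last target. There are 200 camera calls.

## Task

Lay the walnut pendulum bob with the brass centre flat on the vice bed between the two jaws and let go of it. Then close the vice by pushing the spokes of its capstan round clockwise, one spoke after another, until the bob is held firmly against the far stop, yet gently enough not to dent the wood. Move the jaw only by the capstan, and leave the other things on the bench where they are.

Things in the scene. Friction and masses are not known exactly. Their poses are not given: they have to be found in the camera images.
- vice: Grey rack vice bolted to the bench. Origin: middle of its underside; z up; the jaws stand along its y. Flat bed: top 20 mm above the origin, x -65..65, y -205..165 mm, open at the sides. A capstan with a vertical axle stands at y = -115 mm, the moving jaw in the middle, the fixed stop at the +y end.
- guard (a point): Front edge of the clear plastic guard with green rim, middle of its top (vice x -12, y -115, z 92 mm). The guard covers the hub and the far half of the capstan: plate 86 to 92 mm above the vice's underside, x -12..100, y -215..-15 mm, on two 10 mm posts at its far corners (x 89..99). Only the -x side of the capstan (x below -12 mm) is open from above.
- stop_place (a point): Vice (0, 96, 20 mm): nearest place of the foot of the fixed stop's face. The stop is a steel block 70 mm wide in x (-35..35), 34.5 mm high above the bed, 30 mm thick; its face looks to the vice's -y and has been set anywhere from this point to 17 mm farther along +y. Where it stands is not measured: where the bob jams must be felt.
- hub (a point): Centre of the capstan's hub, at vice (0, -115, 70 mm), at the height of the spokes' centre lines; axes of the vice. Four round brass spokes 11 mm thick, 90 degrees apart, run from the hub (radius 17 mm) to black balls of radius 9 mm centred 89 mm from the axis. Below them it is open down to the bed, but for the axle post (radius 21 mm).
- capstan (a joint): Capstan angle (rad), 0 to 5.4, grows clockwise from above, closing the jaw 14 mm per rad. At 0 one spoke points to vice -x; it then swings to +y. Stays where left, but may spring back 0.1 rad. Pushed square on a spoke 70 mm from the axis: about 5 N while turning free (less at rest); when the bob jams, 1 N more per 5 N of clamping. Good: 8 to 9 N; under 7 N is loose; above 12 N dents the wood.
- jaw: Moving steel jaw on the bed, 70 mm wide in x, 34.5 mm high, 33 mm thick. Its clamping face is a sprung cork plate that gives 1 mm per 12 N. Origin: centre of the foot of this face, which looks along the vice's +y to the stop; same axes as the vice. Face at y = 10 mm + 14 mm x capstan angle of the vice. Driven by the capstan only; not to be pushed by hand.
- bob: The bob to clamp: dark walnut disc, 46 mm across, 24 mm high, lying flat, with a brass disc 18 mm across in the middle of its top. Origin: centre of its underside. 70 to 140 g.
- plain_bob: Bystander: the same walnut disc (46 x 24 mm) without brass centre. Origin: centre of its underside.
- bowl: Bystander: pewter bowl with brass wheels, 110 mm across, 40 mm high. Origin: centre of its underside.
- tin: Bystander: red lacquered tin, 73 mm across, 58 mm high. Origin: centre of its underside.
- crutch: Bystander: blued steel pendulum crutch, 150 mm long, 8 mm thick, lying along its x. Origin near its middle.
- screwdriver: Bystander: screwdriver, 150 mm long, lying along its x.
There are look-alikes about, which are no part of the job. Leave any pink look-alike of the bob alone.

How it is judged:
By the outcome, as a careful person would: the job done as asked, in the order asked, and still so for the second after the job is handed in, with the robot touching nothing.
It also fails if it takes over 72 s, if anything falls off the work surface, if the arm or the gripper's body presses on something with over 40 N, if the wrist force passes 120 N, or if a joint passes its speed limit or range.

## Working session

There is one attempt and no reset: what is moved stays moved. The work goes in short steps, Python scripts to look and compute and a tool call to move; the robot and the scene stay as the last step left them, time stands still between calls to the robot, and variables do not carry over. Pictures are saved under pics/ and viewed, at most 10 in all, crops included, and the job is handed in when it is done.

Besides the shell and the picture viewer there is one more tool, called after "Request:" by a JSON object that holds its "op" and its "data". play_rows: Moves the arm, as the interface text tells. Its arguments: {"type":"object","properties":{"commands":{"type":"array","items":{"type":"object","properties":{"jaw":{"type":"number"},"travel":{"type":"array","items":{"type":"number"}},"spin":{"type":"number"}}}}},"required":["commands"]}

```bash
mkdir -p pics; cat > h.py <<'E'
import numpy as np, cv2
from rig import status, eyes, job, nets
def px2w(cam,u,v,d):
    m=eyes.camera_model(cam);K=m["mtx"];K=np.array(K);T=np.array(m["extrinsics"])
    p=np.array([(u-K[0,2])/K[0,0]*d,(v-K[1,2])/K[1,1]*d,d,1]);return (T@p)[:3]
def ray_z(cam,u,v,z):
    m=eyes.camera_model(cam);K=np.array(m["mtx"]);T=np.array(m["extrinsics"])
    a=(u-K[0,2])/K[0,0];b=(v-K[1,2])/K[1,1]
    if cam=="wrist":
        r=np.hypot(a,b);s=np.sin(r)/r if r>1e-9 else 1;r_=[a*s,b*s,np.cos(r)]
    else: r_=[a,b,1]
    w=T[:3,:3]@np.array(r_);o=T[:3,3];return o+w*(z-o[2])/w[2]
E
python3 - <<'E'
from h import *
for c in ("scene","side"):
    im,d=eyes.camera(c);cv2.imwrite(f"pics/{c}.png",im);np.save(f"{c}_d.npy",d)
    m=eyes.camera_model(c);print(c,np.round(m["extrinsics"],2).tolist(),np.round(m["mtx"],1).tolist())
    for n in ("bob","guard","stop_place","hub","jaw","vice"):
        for r in nets.mark_of(c,n)[:3]:
            print(n,np.round(r["xy"],1),round(r["confidence"],2),np.round(px2w(c,*r["xy"],d[int(r["xy"][1]),int(r["xy"][0])]),0))
print(status.sense())
E
```

```text
scene [[0.23, 0.51, -0.82, 1651.08], [0.97, -0.13, 0.2, -221.52], [-0.0, -0.85, -0.53, 743.18], [0.0, 0.0, 0.0, 1.0]] [[520.9, 0.0, 285.6], [0.0, 520.9, 217.8], [0.0, 0.0, 1.0]]
bob [400.  224.2] 0.81 [607. 337.   8.]
bob [391.9 203.1] 0.65 [507. 357.  13.]
bob [419.8 203.7] 0.48 [525. 433.  10.]
guard [251.4 197. ] 0.75 [357. -12.  -1.]
hub [255.3 211.7] 0.93 [589. -41.  90.]
jaw [308.7 219.2] 0.56 [584.  95.  46.]
vice [297.9 229.9] 0.85 [584.  67.  18.]
side [[-0.86, -0.38, 0.34, 186.85], [-0.51, 0.62, -0.6, 790.67], [0.01, -0.69, -0.72, 1006.7], [0.0, 0.0, 0.0, 1.0]] [[424.3, 0.0, 278.5], [0.0, 424.3, 211.3], [0.0, 0.0, 1.0]]
bob [228.2 362.6] 0.87 [501. 471.  27.]
bob [262.1 328.3] 0.72 [ 187.  791. 1007.]
bob [226.8 309.5] 0.58 [588. 355.  24.]
guard [311.9 204.9] 0.59 [550. -42.  90.]
guard [292.9 250.7] 0.4 [536.  97.  26.]
stop_place [273.1 265.1] 0.67 [546. 192.  59.]
hub [310.9 208.9] 0.6 [544. -24.  92.]
jaw [287.  249.7] 0.75 [556.  96.  18.]
vice [291.7 253.9] 0.63 [535. 105.  21.]
{'time_s': 0.7, 'q': array([ 2.84613754e-01,  2.55061776e-01,  1.08158891e-01,  6.77366488e-06,
       -1.42388945e+00, -2.84608959e-01]), 'qd': array([-7.15244561e-04, -5.02830035e-05, -1.14346336e-03, -1.23948659e-03,
        5.12761438e-04,  5.58838031e-04]), 'effort': array([-1.91918502e-04, -3.86295033e+01,  2.38031709e+01,  5.36711007e+00,
       -5.46830288e-04,  4.40862971e-05]), 'tool_pos': array([5.49978295e+02, 2.53467136e-02, 2.50288065e+02]), 'tcp_rot': array([-2.22144769e+00,  2.22143484e+00, -1.22453897e-05]), 'force': array([ 1.5629198 , -0.25073597,  0.48823227]), 'moment': array([-0.01367666, -0.02097904,  0.03802934]), 'gripper_force': 0.0, 'gripper_width': 85.246933459628}
```

```bash
python3 -c "
import cv2
a=cv2.imread('pics/scene.png');b=cv2.imread('pics/side.png')
cv2.imwrite('pics/s1.png',cv2.resize(a[130:330,150:470],(800,500),interpolation=cv2.INTER_CUBIC))
cv2.imwrite('pics/s2.png',cv2.resize(b[150:420,130:450],(710,600),interpolation=cv2.INTER_CUBIC))"
```

```text
(no output)
```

View pics/s1.png

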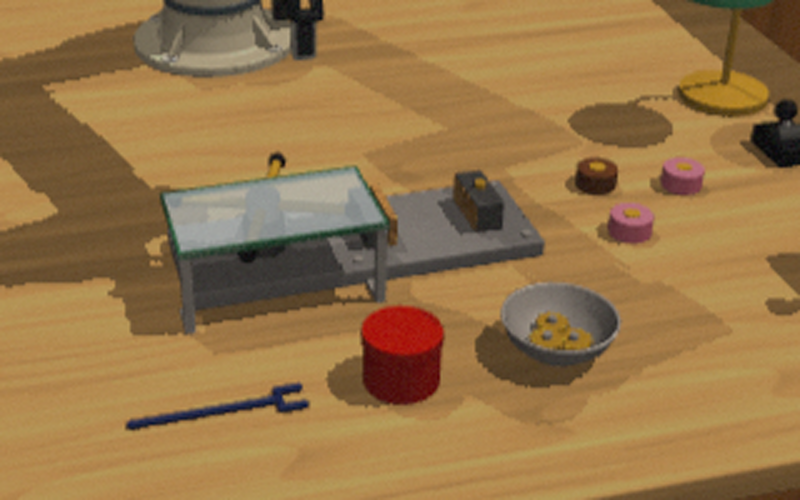

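View pics/s2.png

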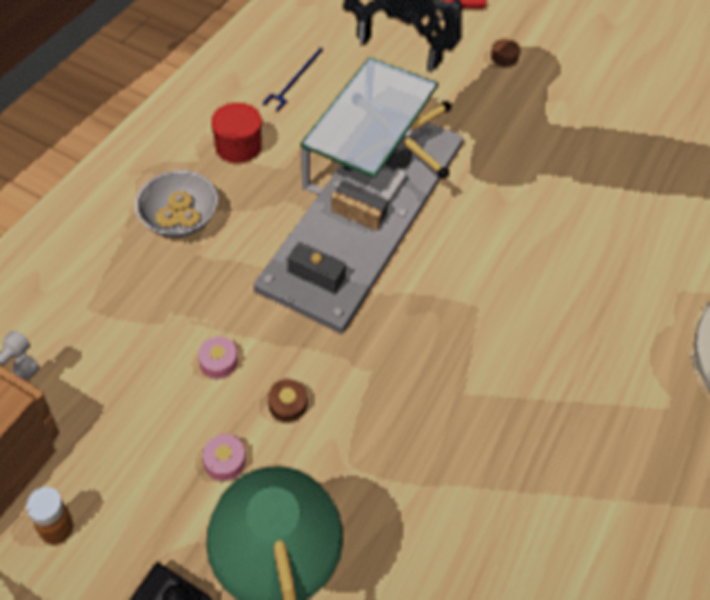

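The target walnut bob is at scene crop (597,175) and side crop (288,400). Two pink look-alikes lie beside it. The vice's open side faces the robot, and one spoke shows there in scene crop (277,160). Next I fit the vice pose from the corner pixels.

```bash
python3 - <<'E'
from h import *
from scipy.optimize import least_squares
S=lambda p:(150+p[0]/2.5,130+p[1]/2.5); D=lambda p:(130+p[0]/2.219,150+p[1]/2.222)
obs=[("side",D((343,329)),(-65,165,20)),("side",D((255,290)),(65,165,20)),("side",D((463,133)),(-65,-205,20)),
("scene",S((543,240)),(65,165,20)),("scene",S((160,192)),(-12,-215,92)),("scene",S((357,167)),(-12,-15,92)),("scene",S((390,226)),(100,-15,92)),("scene",S((178,252)),(100,-215,92)),
("side",D((437,84)),(-12,-215,92)),("side",D((376,173)),(-12,-15,92)),("side",D((302,144)),(100,-15,92)),("side",D((369,58)),(100,-215,92))]
M={c:eyes.camera_model(c) for c in("scene","side")}
def proj(c,P):
    q=np.linalg.inv(np.array(M[c]["extrinsics"]))@np.append(P,1);p=np.array(M[c]["mtx"])@q[:3];return p[:2]/p[2]
def R(t):return np.array([[np.cos(t),-np.sin(t),0],[np.sin(t),np.cos(t),0],[0,0,1]])
f=lambda s:np.concatenate([proj(c,R(s[2])@np.array(v)+[s[0],s[1],0])-p for c,p,v in obs])
r=least_squares(f,[570,80,0],loss="soft_l1");print(r.x,np.round(r.fun.reshape(-1,2),1).tolist() if 0 else np.round(f(r.x).reshape(-1,2),1).tolist())
np.save("vice.npy",r.x)
for c,p in(("scene",S((597,167))),("side",D((288,395)))): print("bob",ray_z(c,*p,24))
for n,p in(("stop",(0,96,54.5)),("hub",(0,-115,70))): print(n,R(r.x[2])@np.array(p)+[*r.x[:2],0])
for c in("scene","side"):
    for r in nets.outline_of(c,"bob"): 
        e=r["extent"];print(c,e,r["confidence"],ray_z(c,e[0]+e[2]/2,e[1]+e[3]/2,12))
    for q in [(0,-115,70),(-89,-115,70),(0,-26,70)]:pass
# spoke balls seen
print("ball side",ray_z("side",*D((441,172)),70),ray_z("side",*D((447,107)),70),"scene",ray_z("scene",*S((277,160)),70))
E
```

```text
[5.48294876e+02 7.95335127e+01 3.76648357e-02] [[0.6, -0.6], [-0.9, -2.6], [0.4, 0.9], [0.7, -1.1], [-0.1, -0.1], [-0.5, -1.1], [-0.4, -2.2], [0.5, 0.1], [0.5, -0.7], [-0.5, 0.8], [-1.0, -0.1], [-0.5, -0.7]]
bob [490.60993405 353.73371178  24.        ]
bob [486.35540056 354.54789846  24.        ]
stop [544.6799067  175.46542609  54.5       ]
hub [552.62530811 -35.3849251   70.        ]
scene [391.0, 207.8, 18.1, 19.5] 0.79 [581.99998009 348.04963912  12.        ]
scene [201.0, 283.6, 70.7, 12.7] 0.75 [ 773.67676287 -120.62558401   12.        ]
scene [411.2, 190.3, 23.3, 19.0] 0.72 [509.74166855 449.3421389   12.        ]
scene [382.8, 188.8, 18.2, 16.3] 0.5 [474.12782432 371.51788742  12.        ]
side [222.6, 346.7, 20.7, 21.7] 0.85 [503.22436812 449.96566191  12.        ]
side [254.8, 316.1, 14.6, 21.4] 0.7 [486.39550404 343.85208641  12.        ]
side [217.1, 301.7, 22.3, 19.0] 0.52 [586.95652246 351.89792799  12.        ]
ball side [472.59005884  -3.56295841  70.        ] [ 519.5325101  -118.77827045   70.        ] scene [471.0040112   -4.69181945  70.        ]
```

Request:
{"op": "play_rows", "data": {"commands": [{"jaw":100,"travel":[-50,9,10],"spin":0},{"jaw":100,"travel":[-100,18,20],"spin":0},{"jaw":100,"travel":[-150,27,30],"spin":0},{"jaw":100,"travel":[-200,36,40],"spin":0},{"jaw":100,"travel":[-245,45,55],"spin":0}]}}

```text
time_s: 1.3
tool_pos: [505.8, 242.1, 197.4]
tcp_rot: [-2.22, 2.22, -0.001]
force: [0.8, 0.2, -0.4]
gripper_width: 85.1
gripper_force: 0.0
```

Request:
{"op": "play_rows", "data": {"commands": [{"jaw":100,"travel":[-45,7,10],"spin":0},{"jaw":100,"travel":[-85,13,30],"spin":0},{"jaw":100,"travel":[-109,16.5,55],"spin":0},{"jaw":100,"travel":[-109,16.5,65],"spin":0},{"jaw":100,"travel":[-109,16.5,65],"spin":0}]}}

```text
time_s: 1.8
tool_pos: [488.5, 348.5, 129.8]
tcp_rot: [2.219, -2.217, 0.0]
force: [0.4, -0.7, 0.6]
gripper_width: 85.2
gripper_force: 0.0
```

```bash
python3 - <<'E'
from h import *
s=status.sense();print(s["time_s"],s["tool_pos"],s["tcp_rot"])
im,d=eyes.camera("wrist");cv2.imwrite("pics/w1.png",im)
for r in nets.outline_of("wrist","bob"):
    e=r["extent"];print(np.round(e,1),round(r["confidence"],2),ray_z("wrist",e[0]+e[2]/2,e[1]+e[3]/2,22))
E
```

```text
1.8 [488.48105737 348.52980989 129.81416025] [ 2.21942512e+00 -2.21746718e+00  1.72403596e-04]
[122.3 192.4  57.3  58.3] 0.97 [589.2203277  350.20125136  22.        ]
[245.3 196.1  60.6  65.8] 0.61 [490.5789886  355.83118661  22.        ]
[223.2 297.2  51.5  57.2] 0.58 [513.65412025 444.25418284  22.        ]
```

View pics/w1.png

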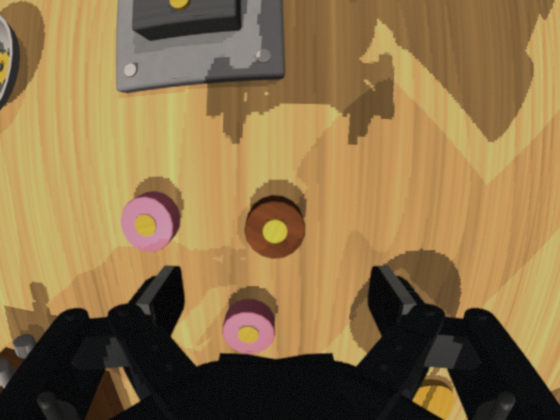

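The walnut bob with the brass centre is at (275,230), between the pinks at (150,222) and (248,326). The vice's end corners are at (117,90) and (284,78).

```bash
python3 - <<'E'
from h import *
v=np.load("vice.npy")
print("brass",ray_z("wrist",275,231,24))
c,s=np.cos(v[2]),np.sin(v[2])
for p,x in(((117,86),65),((284,75),-65)):
    print(ray_z("wrist",*p,20), v[0]+c*x-s*165, v[1]+s*x+c*165)
print("place",v[0]-s*62,v[1]+c*62)
E
```

```text
brass [491.0264346  356.76385714  24.        ]
[613.23452467 241.77922125  20.        ] 607.0355471277079 246.8641243015632
[484.58176799 241.78778408  20.        ] 477.12774781708265 241.9688532906477
place 545.9602083502745 141.48954011153316
```

Request:
{"op": "play_rows", "data": {"commands": [{"jaw":100,"travel":[-1,-1.5,30],"spin":0},{"jaw":100,"travel":[-1,-1.5,65],"spin":0},{"jaw":100,"travel":[-1,-1.5,90],"spin":0},{"jaw":100,"travel":[-1,-1.5,104],"spin":0},{"jaw":100,"travel":[-1,-1.5,108],"spin":0}]}}

```text
time_s: 2.4
tool_pos: [491.3, 348.8, 23.5]
tcp_rot: [2.219, -2.222, 0.0]
force: [-0.1, 0.0, 0.4]
gripper_width: 85.2
gripper_force: 0.0
```

Request:
{"op": "play_rows", "data": {"commands": [{"jaw":40,"travel":[0,0,0],"spin":0},{"jaw":30,"travel":[0,0,0],"spin":0},{"jaw":30,"travel":[0,0,0],"spin":0},{"jaw":30,"travel":[0,0,0],"spin":0},{"jaw":30,"travel":[0,0,0],"spin":0}]}}

```text
time_s: 2.9
tool_pos: [492.0, 350.8, 25.9]
tcp_rot: [-2.22, 2.218, -0.001]
force: [-1.1, -0.8, 5.9]
gripper_width: 43.9
gripper_force: 61.5
```

Request:
{"op": "play_rows", "data": {"commands": [{"jaw":30,"travel":[0,0,-20],"spin":0},{"jaw":30,"travel":[0,0,-55],"spin":0},{"jaw":30,"travel":[15,-5,-95],"spin":0},{"jaw":30,"travel":[50,-18,-120],"spin":0},{"jaw":30,"travel":[90,-33,-130],"spin":0}]}}

```text
time_s: 3.4
tool_pos: [525.3, 260.7, 157.8]
tcp_rot: [-2.22, 2.214, -0.002]
force: [1.4, -0.3, -1.3]
gripper_width: 44.1
gripper_force: 61.3
```

Request:
{"op": "play_rows", "data": {"commands": [{"jaw":30,"travel":[30,-10,0],"spin":-1},{"jaw":30,"travel":[60,-20,0],"spin":-2.2},{"jaw":30,"travel":[70,-23,0],"spin":-2.2},{"jaw":30,"travel":[70,-23,0],"spin":-2.2},{"jaw":30,"travel":[70,-23,0],"spin":-2.2}]}}

```text
time_s: 3.9
tool_pos: [546.8, 190.5, 153.9]
tcp_rot: [-2.263, 2.179, 0.0]
force: [0.9, 0.6, -1.2]
gripper_width: 43.9
gripper_force: 61.3
```

```bash
python3 - <<'E'
from h import *
s=status.sense();print(s["time_s"],s["tool_pos"],s["tcp_rot"],s["gripper_width"])
im,d=eyes.camera("wrist");cv2.imwrite("pics/w2.png",cv2.resize(im,(800,600)))
for n in("hub","jaw","stop_place","vice","guard"):
  for r in nets.mark_of("wrist",n):print(n,np.round(r["xy"],1),round(r["confidence"],2))
E
```

```text
3.9 [546.83143244 190.45677292 153.93466595] [-2.26303893e+00  2.17859829e+00  4.77394139e-04] 43.9011976599736
jaw [275.6  94.9] 0.87
stop_place [272.  195.4] 0.59
vice [272.7  76.1] 0.81
```

View pics/w2.png

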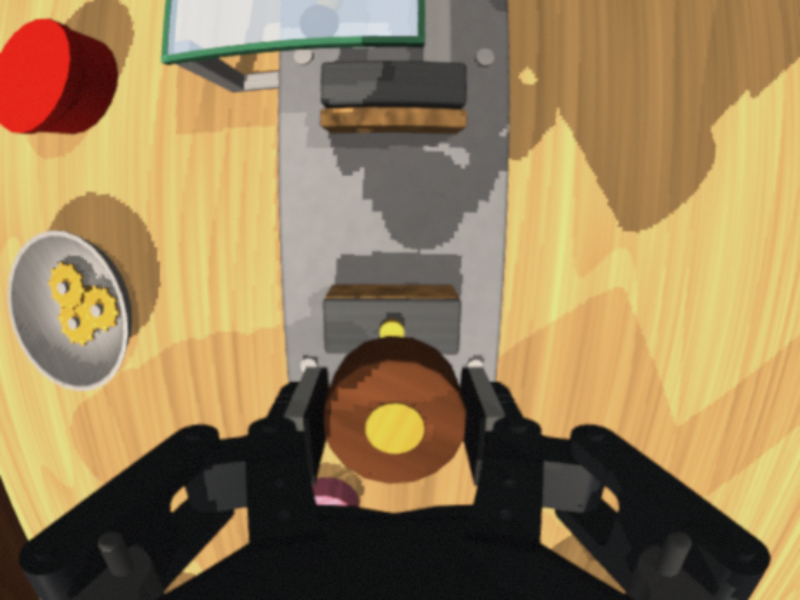

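The vice lies square to the tool. The jaw's cork spans (320..466, 131) and the stop's front edge (325..459, ~290), with the bob held at (395,425).

```bash
python3 - <<'E'
from h import *
v=np.load("vice.npy");c,s=np.cos(v[2]),np.sin(v[2])
def V(p):
    d=p[:2]-v[:2];return np.round([c*d[0]+s*d[1],-s*d[0]+c*d[1]],1)
k=1.4286
for n,p,z in(("jawL",(320,131),54.5),("jawR",(466,131),54.5),("stopL",(325,298),54.5),("stopR",(459,298),54.5),("stopL2",(329,286),54.5),("stopR2",(455,286),54.5),("bedL",(279,150),20),("bedR",(509,150),20),("bedL",(284,300),20),("bedR",(501,300),20),("guardL",(165,57),92),("guardR",(424,40),92),("bobbrass",(395,428),158)):
    w=ray_z("wrist",p[0]/k,p[1]/k,z);print(n,np.round(w,1),V(w))
print("tcp",V(status.sense()["tool_pos"]))
E
```

```text
jawL [585.9  98.6  54.5] [38.3 17.7]
jawR [516.6  95.9  54.5] [-31.   17.6]
stopL [581.9 180.6  54.5] [37.4 99.7]
stopR [515.2 178.   54.5] [-29.4  99.6]
stopL2 [579.9 174.4  54.5] [35.2 93.6]
stopR2 [517.6 171.9  54.5] [-27.2  93.5]
bedL [614.4 105.5  20. ] [67.  23.5]
bedR [486.8 100.5  20. ] [-60.7  23.2]
bedL [611.2 191.8  20. ] [ 67.1 109.8]
bedR [484.8 186.7  20. ] [-59.4 109.5]
guardL [650.2  66.2  92. ] [101.4 -17.2]
guardR [540.2  63.4  92. ] [ -8.7 -15.8]
bobbrass [546.7 192.2 158. ] [  2.6 112.6]
tcp [  2.7 111.2]
```

Request:
{"op": "play_rows", "data": {"commands": [{"jaw":30,"travel":[25,-0.5,0],"spin":0},{"jaw":30,"travel":[45,-0.8,10],"spin":0},{"jaw":30,"travel":[49,-0.8,35],"spin":0},{"jaw":30,"travel":[49,-0.8,60],"spin":0},{"jaw":30,"travel":[49,-0.8,80],"spin":0}]}}

```text
time_s: 4.7
tool_pos: [549.2, 141.0, 72.6]
tcp_rot: [2.263, -2.178, -0.001]
force: [0.3, -0.3, -1.8]
gripper_width: 44.1
gripper_force: 61.3
```

Request:
{"op": "play_rows", "data": {"commands": [{"jaw":30,"travel":[0,0,10],"spin":0},{"jaw":30,"travel":[0,0,18],"spin":0},{"jaw":30,"travel":[0,0,24],"spin":0},{"jaw":30,"travel":[0,0,25],"spin":0},{"jaw":30,"travel":[0,0,25],"spin":0}]}}

```text
time_s: 5.2
tool_pos: [550.0, 141.3, 49.4]
tcp_rot: [-2.263, 2.178, -0.001]
force: [-0.1, 0.5, -0.8]
gripper_width: 43.9
gripper_force: 61.3
```

Request:
{"op": "play_rows", "data": {"commands": [{"jaw":30,"travel":[0,0,1],"spin":0},{"jaw":30,"travel":[0,0,2],"spin":0},{"jaw":30,"travel":[0,0,3],"spin":0},{"jaw":30,"travel":[0,0,3],"spin":0},{"jaw":30,"travel":[0,0,3],"spin":0}]}}

```text
time_s: 5.7
tool_pos: [549.8, 141.1, 46.0]
tcp_rot: [-2.263, 2.178, -0.0]
force: [0.7, -0.3, -0.3]
gripper_width: 43.7
gripper_force: 61.5
```

Request:
{"op": "play_rows", "data": {"commands": [{"jaw":60,"travel":[0,0,0.5],"spin":0},{"jaw":80,"travel":[0,0,0.5],"spin":0},{"jaw":85,"travel":[0,0,0.5],"spin":0},{"jaw":85,"travel":[0,0,0],"spin":0},{"jaw":85,"travel":[0,0,-5],"spin":0}]}}

```text
time_s: 6.2
tool_pos: [549.2, 140.9, 50.5]
tcp_rot: [2.263, -2.178, -0.001]
force: [-0.7, 0.2, 0.2]
gripper_width: 72.2
gripper_force: 0.0
```

Request:
{"op": "play_rows", "data": {"commands": [{"jaw":85,"travel":[0,0,-15],"spin":0},{"jaw":85,"travel":[0,0,-40],"spin":0},{"jaw":85,"travel":[0,0,-75],"spin":0},{"jaw":60,"travel":[0,0,-105],"spin":0},{"jaw":0,"travel":[0,0,-115],"spin":0}]}}

```text
time_s: 6.7
tool_pos: [551.4, 141.6, 170.2]
tcp_rot: [-2.26, 2.174, -0.005]
force: [0.5, 0.5, 0.7]
gripper_width: 44.8
gripper_force: 0.0
```

```bash
python3 - <<'E'
from h import *
s=status.sense();print(s["time_s"],s["tool_pos"],s["force"])
im,d=eyes.camera("wrist");cv2.imwrite("pics/w3.png",im)
for r in nets.outline_of("wrist","bob"):
    e=r["extent"];print(np.round(e,1),r["confidence"],ray_z("wrist",e[0]+e[2]/2,e[1]+e[3]/2,42))
for r in nets.mark_of("wrist","hub"):print("hub",r,ray_z("wrist",*r["xy"],70))
E
```

```text
6.7 [551.36960402 141.56922452 170.20077237] [0.46120815 0.52950319 0.66432655]
[249.7 189.8  56.7  58. ] 0.8 [549.37353411 145.43365799  42.        ]
```

View pics/w3.png

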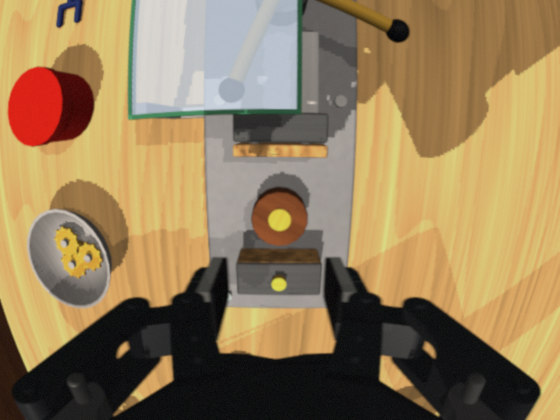

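The bob lies flat between the jaws at (280,218). Spoke A's ball is at (398,30).

```bash
cat >> h.py <<'E'
v=np.array([551.8,79.5,0.0377])
def V(p):
    c,s=np.cos(v[2]),np.sin(v[2]);d=np.array(p[:2])-v[:2];return np.round([c*d[0]+s*d[1],-s*d[0]+c*d[1]],1)
E
python3 - <<'E'
from h import *
b=V(ray_z("wrist",398,30,70));b2=V(ray_z("wrist",231,90,70));
for x in(b,b2):print(x,x-[0,-115],np.hypot(*(x-[0,-115])),np.arctan2(x[1]+115,-x[0]))
s=status.sense();print(V(s["tool_pos"]),s["tool_pos"])
print(V(ray_z("wrist",280,219,44)))
E
```

```text
[-85.  -80.7] [-85.   34.3] 91.65964215509463 0.3835452656508077
[ 30.4 -32.3] [30.4 82.7] 88.1104420599511 1.9230580560432944
[ 0.1 61.8] [549.62006459 141.23080684 166.07361773]
[-2.8 64.7]
```

```bash
cat > plan.py <<'E'
# rows for TCP poses round the hub: python3 plan.py z phi1 ... phi5 [key offs]
import sys,json,os
from h import *
D=np.radians(-20);A,B=79.9,-20.8
def pose(phi):
    u=np.array([-np.cos(phi),np.sin(phi)]);t=np.array([np.sin(phi),np.cos(phi)])
    return np.array([0,-115])+A*u+B*t, np.degrees(phi+D)
def sync():   # take measured pose as commanded
    s=status.sense();import scipy.spatial.transform as T
    m=T.Rotation.from_rotvec(s["tcp_rot"]).as_matrix();tx=m[:2,0]
    yaw=np.degrees(np.arctan2(tx[1],tx[0])-(v[2]-np.pi/2)); yaw=(yaw+180)%360-180
    return [*V(s["tool_pos"]),s["tool_pos"][2],-yaw]
def rows(poses):  # list of (xy,z,psi)
    c=json.load(open("cmd.json"));a=np.radians(-c[3])
    X=np.array([np.sin(a),-np.cos(a)]);Y=np.array([-np.cos(a),-np.sin(a)]);out=[]
    for xy,z,p in poses:
        d=np.array(xy)-c[:2];r=np.round([d@X,d@Y,c[2]-z,p-c[3]],1);out.append(r.tolist())
    r=out[-1];n=[c[0]+r[0]*X[0]+r[1]*Y[0],c[1]+r[0]*X[1]+r[1]*Y[1],c[2]-r[2],c[3]+r[3]]
    json.dump(n,open("cmd.json","w"))
    for r in out:print(r)
def go(z,phis):rows([(pose(f)[0],z,pose(f)[1]) for f in phis])
E
python3 - <<'E'
from plan import *
c=sync();print(c);json.dump([float(x) for x in c],open("cmd.json","w"))
go(160,[0.2]*5)
E
```

```text
[np.float64(0.1), np.float64(61.8), np.float64(166.07361772910835), np.float64(-0.03164697667611449)]
[181.3, 82.6, 6.1, -8.5]
[181.3, 82.6, 6.1, -8.5]
[181.3, 82.6, 6.1, -8.5]
[181.3, 82.6, 6.1, -8.5]
[181.3, 82.6, 6.1, -8.5]
```

Request:
{"op": "play_rows", "data": {"commands": [{"jaw":0,"travel":[40,18,0],"spin":-4},{"jaw":0,"travel":[80,36,0],"spin":-8.5},{"jaw":0,"travel":[120,54,0],"spin":-8.5},{"jaw":0,"travel":[155,70,3],"spin":-8.5},{"jaw":0,"travel":[181.5,82.5,6],"spin":-8.5}]}}

```text
time_s: 7.35
tool_pos: [472.0, -45.3, 158.2]
tcp_rot: [2.416, -2.004, -0.004]
force: [0.4, 0.1, -0.1]
gripper_width: -0.1
gripper_force: 0.0
```

Request:
{"op": "play_rows", "data": {"commands": [{"jaw":0,"travel":[0,0,20],"spin":0},{"jaw":0,"travel":[0,0,30],"spin":0},{"jaw":0,"travel":[0,0,30],"spin":0},{"jaw":0,"travel":[0,0,30],"spin":0},{"jaw":0,"travel":[0,0,30],"spin":0}]}}

```text
time_s: 7.85
tool_pos: [474.8, -43.0, 130.2]
tcp_rot: [-2.42, 2.003, -0.001]
force: [0.7, -0.3, 0.5]
gripper_width: -0.1
gripper_force: 0.0
```

```bash
python3 - <<'E'
from plan import *
im,_=eyes.camera("wrist");cv2.imwrite("pics/w4.png",im)
c=sync();s=status.sense();print(np.round(c,1),s["gripper_width"],s["q"],s["force"]);json.dump([float(x) for x in c],open("cmd.json","w"))
go(84,[0.2]*5)
E
```

```text
[ -81.6 -119.5  130.4   -8.6] -0.005846917931766116 [ 2.39716863e-01  1.85317776e-01 -2.98837097e-01  1.79848160e-04
 -1.08571559e+00 -5.20978264e-02] [0.90696569 0.28261125 0.44208129]
[-0.1, 0.8, 46.4, 0.1]
[-0.1, 0.8, 46.4, 0.1]
[-0.1, 0.8, 46.4, 0.1]
[-0.1, 0.8, 46.4, 0.1]
[-0.1, 0.8, 46.4, 0.1]
```

View pics/w4.png

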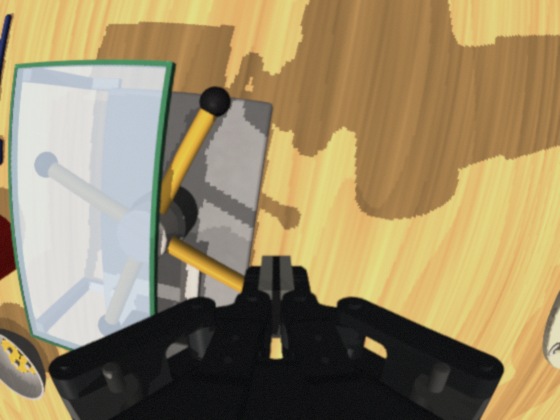

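```bash
python3 - <<'E'
from plan import *
for p in((205,261),(240,285),(214,101),(46,164)):
    w=V(ray_z("wrist",*p,70));print(p,w-[0,-115],np.arctan2(w[1]+115,-w[0]))
E
```

```text
(205, 261) [-39.3  14.3] 0.3489752936729955
(240, 285) [-63.   27.3] 0.40890782895092537
(214, 101) [-34.3 -82.4] -1.1763499455111948
(46, 164) [ 81.5 -34.1] -2.745321343416846
```

Request:
{"op": "play_rows", "data": {"commands": [{"jaw":0,"travel":[0,1,12],"spin":0},{"jaw":0,"travel":[0,1,24],"spin":0},{"jaw":0,"travel":[0,1,36],"spin":0},{"jaw":0,"travel":[0,1,46.5],"spin":0},{"jaw":0,"travel":[0,1,46.5],"spin":0}]}}

```text
time_s: 8.4
tool_pos: [472.5, -43.5, 82.3]
tcp_rot: [2.418, -2.003, -0.003]
force: [0.2, 0.5, -1.2]
gripper_width: 0.1
gripper_force: 0.0
```

```bash
python3 - <<'E'
from plan import *
c=sync();s=status.sense();print(np.round(c,1),s["force"],s["moment"])
go(84,[.26,.34,.42,.5,.58]);go(84,[.66,.74,.82,.90,.98])
E
```

```text
[ -83.9 -119.9   82.3   -8.5] [ 0.17168128  0.49283541 -1.24146454] [-0.06768053  0.08021995  0.04065013]
[-4.9, -0.6, -0.0, 3.4]
[-11.4, -1.8, -0.0, 8.0]
[-17.8, -3.6, -0.0, 12.6]
[-24.0, -5.9, -0.0, 17.1]
[-30.0, -8.7, -0.0, 21.7]
[-6.5, -0.9, -0.0, 4.6]
[-12.9, -2.3, -0.0, 9.2]
[-19.3, -4.2, -0.0, 13.8]
[-25.4, -6.6, -0.0, 18.4]
[-31.3, -9.5, -0.0, 22.9]
```

Request:
{"op": "play_rows", "data": {"commands": [{"jaw":0,"travel":[-5,-0.5,0],"spin":3.5},{"jaw":0,"travel":[-11.5,-2,0],"spin":8},{"jaw":0,"travel":[-18,-3.5,0],"spin":12.5},{"jaw":0,"travel":[-24,-6,0],"spin":17},{"jaw":0,"travel":[-30,-8.5,0],"spin":21.5}]}}

```text
time_s: 8.9
tool_pos: [476.0, -13.2, 84.1]
tcp_rot: [1.999, -2.422, 0.002]
force: [0.3, -4.8, -0.5]
gripper_width: 0.1
gripper_force: 2.2
```

Request:
{"op": "play_rows", "data": {"commands": [{"jaw":0,"travel":[-6.5,-1,0],"spin":4.5},{"jaw":0,"travel":[-13,-2.5,0],"spin":9},{"jaw":0,"travel":[-19.5,-4,0],"spin":14},{"jaw":0,"travel":[-25.5,-6.5,0],"spin":18.5},{"jaw":0,"travel":[-31.5,-9.5,0],"spin":23}]}}

```text
time_s: 9.4
tool_pos: [490.8, 15.8, 84.0]
tcp_rot: [1.475, -2.772, 0.002]
force: [-2.0, -4.4, 0.9]
gripper_width: 0.0
gripper_force: 2.2
```

```bash
python3 - <<'E'
from plan import *
c=sync();s=status.sense();print(np.round(c,1),s["force"],s["moment"],pose(.98))
E
```

```text
[-63.3 -61.3  84.   36.1] [-2.0401115  -4.36086775  0.91214709] [-1.47078246  0.65223746  0.04336468] (array([-61.78044679, -60.22932907]), np.float64(36.14986392282067))
```

```bash
python3 - <<'E'
from plan import *
P=lambda f:pose(f)
rows([(P(.93)[0],84,P(.93)[1]),(P(.9)[0],100,P(.9)[1]),(P(.9)[0],130,P(.9)[1]),(P(.78)[0],140,P(.78)[1]),(P(.63)[0],140,P(.63)[1])])
go(140,[.48,.33,.18,.03,-.12]);go(140,[-.27,-.42,-.57,-.72,-.82])
xy,p=P(-.82);rows([(xy,z,p) for z in(140,120,100,84,84)])
E
```

```text
[4.1, 0.3, -0.0, -2.8]
[6.5, 0.3, -16.0, -4.5]
[6.5, 0.3, -46.0, -4.5]
[16.4, -0.1, -56.0, -11.4]
[28.6, -2.3, -56.0, -20.0]
[12.4, 0.2, -0.0, -8.6]
[24.6, -1.4, -0.0, -17.2]
[36.5, -4.8, -0.0, -25.8]
[47.8, -10.0, -0.0, -34.4]
[58.1, -16.8, -0.0, -43.0]
[12.4, 0.3, -0.0, -8.6]
[24.6, -1.3, -0.0, -17.2]
[36.5, -4.8, -0.0, -25.8]
[47.8, -9.9, -0.0, -34.4]
[54.8, -14.3, -0.0, -40.1]
[-0.0, 0.0, -0.0, 0.0]
[-0.0, 0.0, 20.0, 0.0]
[-0.0, 0.0, 40.0, 0.0]
[-0.0, 0.0, 56.0, 0.0]
[-0.0, 0.0, 56.0, 0.0]
```

Request:
{"op": "play_rows", "data": {"commands": [{"jaw":0,"travel":[4,0.5,0],"spin":-3},{"jaw":0,"travel":[6.5,0.5,-16],"spin":-4.5},{"jaw":0,"travel":[6.5,0.5,-46],"spin":-4.5},{"jaw":0,"travel":[16.5,0,-56],"spin":-11.5},{"jaw":0,"travel":[28.5,-2.5,-56],"spin":-20}]}}

```text
time_s: 9.9
tool_pos: [479.1, -8.1, 142.2]
tcp_rot: [-1.943, 2.462, -0.004]
force: [0.3, 0.9, -0.6]
gripper_width: -0.0
gripper_force: 0.0
```

Request:
{"op": "play_rows", "data": {"commands": [{"jaw":0,"travel":[12.5,0,0],"spin":-8.5},{"jaw":0,"travel":[24.5,-1.5,0],"spin":-17},{"jaw":0,"travel":[36.5,-5,0],"spin":-25.5},{"jaw":0,"travel":[48,-10,0],"spin":-34},{"jaw":0,"travel":[58,-17,0],"spin":-42.5}]}}

```text
time_s: 10.4
tool_pos: [480.4, -69.4, 140.3]
tcp_rot: [-2.707, 1.593, -0.002]
force: [-0.2, 0.9, -0.1]
gripper_width: 0.3
gripper_force: 0.0
```

Request:
{"op": "play_rows", "data": {"commands": [{"jaw":0,"travel":[12.5,0.5,0],"spin":-8.5},{"jaw":0,"travel":[24.5,-1.5,0],"spin":-17},{"jaw":0,"travel":[36.5,-5,0],"spin":-25.5},{"jaw":0,"travel":[48,-10,0],"spin":-34},{"jaw":0,"travel":[55,-14.5,0],"spin":-40.5}]}}

```text
time_s: 10.9
tool_pos: [520.1, -110.7, 140.1]
tcp_rot: [3.091, -0.559, 0.002]
force: [-0.2, 0.0, -0.1]
gripper_width: 0.1
gripper_force: 0.0
```

```bash
python3 - <<'E'
from plan import *
im,_=eyes.camera("wrist");c=sync();s=status.sense();print(s["time_s"],np.round(c,1),pose(-.82));cv2.imwrite("pics/w5.png",im)
json.dump([float(x) for x in c],open("cmd.json","w"))
xy,p=pose(-.82);rows([(xy,z,p) for z in(120,110,100,90,84)])
E
```

```text
10.95 [ -38.  -189.2  140.   -67.6] (array([ -39.3016412 , -187.60875291]), np.float64(-66.9825392007275))
[-1.8, -1.0, 20.0, 0.6]
[-1.8, -1.0, 30.0, 0.6]
[-1.8, -1.0, 40.0, 0.6]
[-1.8, -1.0, 50.0, 0.6]
[-1.8, -1.0, 56.0, 0.6]
```

View pics/w5.png

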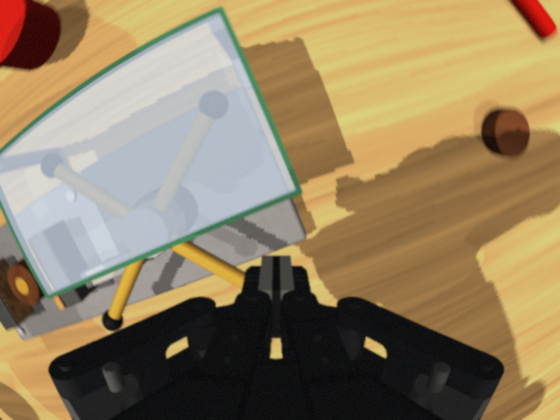

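Spoke A's ball is now at (112,322), and spoke B runs to about (240,280), just ahead of the fingers.

```bash
python3 - <<'E'
from plan import *
for p in((205,259),(240,281),(112,322),(213,104)):
    w=V(ray_z("wrist",*p,70));print(p,w-[0,-115],np.arctan2(w[1]+115,-w[0]))
go(84,[-.74,-.66,-.58,-.5,-.42])
for i in range(3):
    a=-.42+i*.4;go(84,[a+.08*k for k in range(1,6)])
E
```

```text
(205, 259) [-33.8 -25.5] -0.6463353005432635
(240, 281) [-56.9 -40.5] -0.6185850401164104
(112, 322) [-55.4  72.3] 0.9169749871329479
(213, 104) [ 53.4 -71.5] -2.212280405602801
[-6.6, -0.9, 0.0, 4.6]
[-13.0, -2.3, 0.0, 9.2]
[-19.3, -4.2, 0.0, 13.8]
[-25.5, -6.6, 0.0, 18.4]
[-31.4, -9.5, 0.0, 23.0]
[-6.5, -0.9, 0.0, 4.5]
[-13.0, -2.3, 0.0, 9.1]
[-19.3, -4.2, 0.0, 13.7]
[-25.5, -6.6, 0.0, 18.3]
[-31.4, -9.5, 0.0, 22.9]
[-6.6, -0.9, 0.0, 4.6]
[-13.0, -2.3, 0.0, 9.1]
[-19.3, -4.2, 0.0, 13.7]
[-25.5, -6.6, 0.0, 18.3]
[-31.4, -9.5, 0.0, 22.9]
[-6.6, -0.9, 0.0, 4.6]
[-13.0, -2.3, 0.0, 9.2]
[-19.3, -4.2, 0.0, 13.7]
[-25.5, -6.6, 0.0, 18.3]
[-31.4, -9.5, 0.0, 22.9]
```

Request:
{"op": "play_rows", "data": {"commands": [{"jaw":0,"travel":[-2,-1,20],"spin":0.5},{"jaw":0,"travel":[-2,-1,30],"spin":0.5},{"jaw":0,"travel":[-2,-1,40],"spin":0.5},{"jaw":0,"travel":[-2,-1,50],"spin":0.5},{"jaw":0,"travel":[-2,-1,56],"spin":0.5}]}}

```text
time_s: 11.45
tool_pos: [517.4, -108.4, 82.6]
tcp_rot: [3.087, -0.581, -0.001]
force: [-1.0, 0.4, -0.6]
gripper_width: -0.1
gripper_force: 0.0
```

Request:
{"op": "play_rows", "data": {"commands": [{"jaw":0,"travel":[-6.5,-1,0],"spin":4.5},{"jaw":0,"travel":[-13,-2.5,0],"spin":9},{"jaw":0,"travel":[-19.5,-4,0],"spin":14},{"jaw":0,"travel":[-25.5,-6.5,0],"spin":18.5},{"jaw":0,"travel":[-31.5,-9.5,0],"spin":23}]}}

```text
time_s: 11.95
tool_pos: [492.7, -88.7, 83.7]
tcp_rot: [2.908, -1.189, 0.004]
force: [2.2, -3.0, -1.7]
gripper_width: -0.0
gripper_force: 2.1
```

Request:
{"op": "play_rows", "data": {"commands": [{"jaw":0,"travel":[-6.5,-1,0],"spin":4.5},{"jaw":0,"travel":[-13,-2.5,0],"spin":9},{"jaw":0,"travel":[-19.5,-4,0],"spin":14},{"jaw":0,"travel":[-25.5,-6.5,0],"spin":18.5},{"jaw":0,"travel":[-31.5,-9.5,0],"spin":23}]}}

```text
time_s: 12.45
tool_pos: [476.7, -59.9, 83.6]
tcp_rot: [2.612, -1.745, 0.003]
force: [3.4, -3.9, -3.0]
gripper_width: -0.0
gripper_force: 2.3
```

Request:
{"op": "play_rows", "data": {"commands": [{"jaw":0,"travel":[-6.5,-1,0],"spin":4.5},{"jaw":0,"travel":[-13,-2.5,0],"spin":9},{"jaw":0,"travel":[-19.5,-4,0],"spin":14},{"jaw":0,"travel":[-25.5,-6.5,0],"spin":18.5},{"jaw":0,"travel":[-31.5,-9.5,0],"spin":23}]}}

```text
time_s: 12.95
tool_pos: [473.1, -27.3, 83.7]
tcp_rot: [2.212, -2.23, 0.003]
force: [1.2, -5.5, -1.3]
gripper_width: 0.0
gripper_force: 2.4
```

```bash
python3 - <<'E'
from plan import *
c=sync();s=status.sense();print(np.round(c,1),pose(.38),s["force"])
json.dump([float(x) for x in (*pose(.38)[0],84,pose(.38)[1])],open("cmd.json","w"))
go(84,[.44,.50,.56,.62,.68]);go(84,[.72,.76,.80,.84,.88])
E
```

```text
[ -82.7 -103.8   83.7    2.6] (array([ -81.91545015, -104.67967891]), np.float64(1.7723962149712833)) [ 1.24084975 -5.4789009  -1.30546259]
[-4.9, -0.6, 0.0, 3.4]
[-9.8, -1.5, 0.0, 6.9]
[-14.6, -2.7, 0.0, 10.3]
[-19.3, -4.2, 0.0, 13.8]
[-23.9, -6.0, 0.0, 17.2]
[-3.3, -0.3, 0.0, 2.3]
[-6.6, -0.8, 0.0, 4.6]
[-9.8, -1.5, 0.0, 6.9]
[-13.0, -2.2, 0.0, 9.2]
[-16.2, -3.1, 0.0, 11.4]
```

Request:
{"op": "play_rows", "data": {"commands": [{"jaw":0,"travel":[-5,-0.5,0],"spin":3},{"jaw":0,"travel":[-10,-1.5,0],"spin":6.5},{"jaw":0,"travel":[-14.5,-2.5,0],"spin":10},{"jaw":0,"travel":[-19.5,-4,0],"spin":13.5},{"jaw":0,"travel":[-24,-6,0],"spin":16.5}]}}

```text
time_s: 13.45
tool_pos: [478.9, -3.7, 83.6]
tcp_rot: [1.87, -2.523, 0.003]
force: [1.0, -5.0, -0.3]
gripper_width: 0.0
gripper_force: 2.4
```

Request:
{"op": "play_rows", "data": {"commands": [{"jaw":0,"travel":[-3.5,-0.5,0],"spin":2.5},{"jaw":0,"travel":[-6.5,-1,0],"spin":4.5},{"jaw":0,"travel":[-10,-1.5,0],"spin":7},{"jaw":0,"travel":[-13,-2,0],"spin":9},{"jaw":0,"travel":[-16,-3,0],"spin":11.5}]}}

```text
time_s: 13.95
tool_pos: [486.1, 10.5, 83.5]
tcp_rot: [1.608, -2.697, 0.003]
force: [-0.5, -5.0, 0.3]
gripper_width: 0.1
gripper_force: 2.4
```

```bash
python3 - <<'E'
from plan import *
P=pose;c=sync();print(np.round(c,1),P(.88));json.dump([float(x) for x in c],open("cmd.json","w"))
rows([(P(.83)[0],84,P(.83)[1]),(P(.8)[0],100,P(.8)[1]),(P(.8)[0],130,P(.8)[1]),(P(.68)[0],140,P(.68)[1]),(P(.53)[0],140,P(.53)[1])])
go(140,[.38,.23,.08,-.07,-.22]);go(140,[-.37,-.52,-.67,-.82,-.88])
E
```

```text
[-68.3 -66.5  83.5  30.5] (array([-66.9397451 , -66.67070738]), np.float64(30.42028597151245))
[3.6, -1.0, -0.5, -3.0]
[6.1, -0.9, -16.5, -4.7]
[6.1, -0.9, -46.5, -4.7]
[15.9, -1.4, -56.5, -11.6]
[28.1, -3.6, -56.5, -20.2]
[12.4, 0.2, 0.0, -8.6]
[24.7, -1.4, 0.0, -17.2]
[36.5, -4.8, 0.0, -25.8]
[47.8, -10.0, 0.0, -34.3]
[58.1, -16.7, 0.0, -42.9]
[12.4, 0.2, 0.0, -8.6]
[24.7, -1.4, 0.0, -17.2]
[36.6, -4.8, 0.0, -25.8]
[47.8, -10.0, 0.0, -34.4]
[52.1, -12.5, 0.0, -37.9]
```

```bash
python3 - <<'E'
from plan import *
P=pose;json.dump([float(x) for x in (*P(.88)[0],84,P(.88)[1])],open("cmd.json","w"))
go(84,[.9,.925,.95,.975,1.0])
rows([(P(.95)[0],84,P(.95)[1]),(P(.9)[0],100,P(.9)[1]),(P(.9)[0],130,P(.9)[1]),(P(.78)[0],140,P(.78)[1]),(P(.63)[0],140,P(.63)[1])])
E
```

```text
[-1.6, -0.2, 0.0, 1.1]
[-3.7, -0.4, 0.0, 2.6]
[-5.7, -0.7, 0.0, 4.0]
[-7.8, -1.1, 0.0, 5.4]
[-9.8, -1.5, 0.0, 6.9]
[4.1, 0.3, 0.0, -2.9]
[8.3, 0.3, -16.0, -5.8]
[8.3, 0.3, -46.0, -5.8]
[18.1, -0.3, -56.0, -12.6]
[30.3, -2.8, -56.0, -21.2]
```

Request:
{"op": "play_rows", "data": {"commands": [{"jaw":0,"travel":[-1.5,0,0],"spin":1},{"jaw":0,"travel":[-3.5,-0.5,0],"spin":2.5},{"jaw":0,"travel":[-5.5,-0.5,0],"spin":4},{"jaw":0,"travel":[-8,-1,0],"spin":5.5},{"jaw":0,"travel":[-10,-1.5,0],"spin":7}]}}

```text
time_s: 14.45
tool_pos: [491.9, 18.6, 83.4]
tcp_rot: [1.441, -2.789, 0.003]
force: [-0.1, -6.2, 0.6]
gripper_width: -0.3
gripper_force: 2.4
```

Request:
{"op": "play_rows", "data": {"commands": [{"jaw":0,"travel":[4,0.5,0],"spin":-3},{"jaw":0,"travel":[8.5,0.5,-16],"spin":-6},{"jaw":0,"travel":[8.5,0.5,-46],"spin":-6},{"jaw":0,"travel":[18,0,-56],"spin":-12.5},{"jaw":0,"travel":[30.5,-3,-56],"spin":-21}]}}

```text
time_s: 14.95
tool_pos: [478.4, -6.4, 141.5]
tcp_rot: [-1.933, 2.471, -0.003]
force: [0.1, -0.2, -0.6]
gripper_width: 0.2
gripper_force: 0.0
```

Request:
{"op": "play_rows", "data": {"commands": [{"jaw":0,"travel":[12.5,0,0],"spin":-8.5},{"jaw":0,"travel":[24.5,-1.5,0],"spin":-17},{"jaw":0,"travel":[36.5,-5,0],"spin":-25.5},{"jaw":0,"travel":[48,-10,0],"spin":-34},{"jaw":0,"travel":[58,-17,0],"spin":-42.5}]}}

```text
time_s: 15.45
tool_pos: [479.2, -67.7, 139.6]
tcp_rot: [-2.7, 1.605, -0.001]
force: [-0.3, -0.8, 0.3]
gripper_width: -0.2
gripper_force: 0.0
```

Request:
{"op": "play_rows", "data": {"commands": [{"jaw":0,"travel":[12.5,0.5,0],"spin":-8.5},{"jaw":0,"travel":[24.5,-1.5,0],"spin":-17},{"jaw":0,"travel":[36.5,-5,0],"spin":-25.5},{"jaw":0,"travel":[48,-10,0],"spin":-34},{"jaw":0,"travel":[55,-14.5,0],"spin":-40.5}]}}

```text
time_s: 15.95
tool_pos: [518.6, -109.4, 139.4]
tcp_rot: [-3.089, 0.573, -0.001]
force: [-0.1, 0.3, 0.0]
gripper_width: 0.3
gripper_force: 0.0
```

```bash
python3 - <<'E'
from plan import *
im,_=eyes.camera("wrist");c=sync();s=status.sense();print(s["time_s"],np.round(c,1),pose(-.82));cv2.imwrite("pics/w6.png",im)
json.dump([float(x) for x in c],open("cmd.json","w"))
xy,p=pose(-.82);rows([(xy,z,p) for z in(120,110,100,90,84)])
E
```

```text
16.0 [ -39.5 -187.8  139.3  -67.1] (array([ -39.3016412 , -187.60875291]), np.float64(-66.9825392007275))
[0.1, -0.3, 19.3, 0.1]
[0.1, -0.3, 29.3, 0.1]
[0.1, -0.3, 39.3, 0.1]
[0.1, -0.3, 49.3, 0.1]
[0.1, -0.3, 55.3, 0.1]
```

View pics/w6.png

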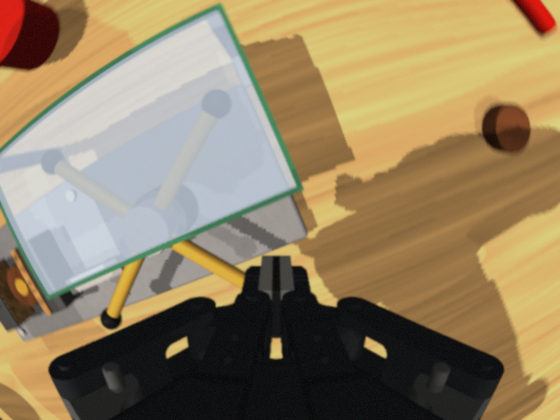

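The spokes look as they did before the last push, one spoke on, so the capstan is at about 2.5 rad. The jaw has reached the bob at (22,290).

Request:
{"op": "play_rows", "data": {"commands": [{"jaw":0,"travel":[0,0,19],"spin":0},{"jaw":0,"travel":[0,0,29],"spin":0},{"jaw":0,"travel":[0,0,39],"spin":0},{"jaw":0,"travel":[0,0,49],"spin":0},{"jaw":0,"travel":[0,0,55.5],"spin":0}]}}

```text
time_s: 16.5
tool_pos: [517.6, -108.7, 83.0]
tcp_rot: [3.087, -0.581, -0.001]
force: [0.5, -0.3, -0.2]
gripper_width: 0.3
gripper_force: 0.0
```

```bash
cat >> plan.py <<'E'
def feel(phi):
    s=status.sense();a=phi;t=np.array([np.sin(a),np.cos(a)]);u=np.array([-np.cos(a),np.sin(a)])
    c,si=np.cos(v[2]),np.sin(v[2]);f=s["force"];fv=np.array([c*f[0]+si*f[1],-si*f[0]+c*f[1]])
    print("t",s["time_s"],"Ftan",round(-fv@t,2),"Frad",round(fv@u,2),"Fz",round(f[2],2),"Mz",round(s["moment"][2],3))
E
python3 - <<'E'
from plan import *
feel(-.6);print(sync())
go(84,[-.74,-.66,-.58,-.5,-.45]);
for a in(-.45,-.35,-.25):go(84,[a+.02*k for k in range(1,6)])
E
```

```text
t 16.5 Ftan 0.52 Frad -0.26 Fz -0.15 Mz 0.029
[np.float64(-41.2), np.float64(-186.8), np.float64(83.00115466078815), np.float64(-66.52079835780842)]
[-6.5, -0.8, 0.0, 4.6]
[-13.0, -2.2, 0.0, 9.2]
[-19.3, -4.2, 0.0, 13.8]
[-25.4, -6.6, 0.0, 18.4]
[-29.2, -8.3, 0.0, 21.2]
[-1.6, -0.2, 0.0, 1.2]
[-3.3, -0.4, 0.0, 2.3]
[-4.9, -0.7, 0.0, 3.5]
[-6.5, -0.9, 0.0, 4.6]
[-8.2, -1.2, 0.0, 5.8]
[-1.6, -0.2, 0.0, 1.1]
[-3.3, -0.4, 0.0, 2.2]
[-4.9, -0.6, 0.0, 3.4]
[-6.5, -0.9, 0.0, 4.5]
[-8.1, -1.2, 0.0, 5.7]
[-1.7, -0.2, 0.0, 1.1]
[-3.3, -0.4, 0.0, 2.3]
[-5.0, -0.6, 0.0, 3.4]
[-6.6, -0.9, 0.0, 4.6]
[-8.2, -1.2, 0.0, 5.7]
```

Request:
{"op": "play_rows", "data": {"commands": [{"jaw":0,"travel":[-6.5,-1,0],"spin":4.5},{"jaw":0,"travel":[-13,-2,0],"spin":9},{"jaw":0,"travel":[-19.5,-4,0],"spin":14},{"jaw":0,"travel":[-25.5,-6.5,0],"spin":18.5},{"jaw":0,"travel":[-29,-8.5,0],"spin":21}]}}

```text
time_s: 17.0
tool_pos: [494.4, -90.8, 84.1]
tcp_rot: [2.928, -1.137, 0.003]
force: [1.4, -4.3, -1.7]
gripper_width: 0.1
gripper_force: 2.0
```

Request:
{"op": "play_rows", "data": {"commands": [{"jaw":0,"travel":[-1.6,0,0],"spin":1},{"jaw":0,"travel":[-3.3,-0.4,0],"spin":2.5},{"jaw":0,"travel":[-5,-0.7,0],"spin":3.5},{"jaw":0,"travel":[-6.5,-1,0],"spin":4.5},{"jaw":0,"travel":[-8,-1,0],"spin":6}]}}

```text
time_s: 17.5
tool_pos: [489.0, -84.3, 84.0]
tcp_rot: [-2.866, 1.287, -0.001]
force: [1.9, -4.2, -0.6]
gripper_width: -0.6
gripper_force: 2.0
```

Request:
{"op": "play_rows", "data": {"commands": [{"jaw":0,"travel":[-1.6,0,0],"spin":1},{"jaw":0,"travel":[-3.3,-0.4,0],"spin":2.5},{"jaw":0,"travel":[-5,-0.7,0],"spin":3.5},{"jaw":0,"travel":[-6.5,-1,0],"spin":4.5},{"jaw":0,"travel":[-8,-1,0],"spin":5.5}]}}

```text
time_s: 18.0
tool_pos: [484.4, -77.4, 84.0]
tcp_rot: [-2.8, 1.423, -0.001]
force: [2.9, -3.0, -0.8]
gripper_width: -0.0
gripper_force: 2.1
```

```bash
python3 -c "
from plan import *
feel(-.25);print(np.round(sync(),1),pose(-.25))"
```

```text
t 18.0 Ftan 3.7 Frad -1.95 Fz -0.8 Mz 0.036
[ -73.3 -154.3   84.   -34. ] (array([ -72.27010014, -154.92095472]), np.float64(-34.32394487827058))
```

Request:
{"op": "play_rows", "data": {"commands": [{"jaw":0,"travel":[-1.6,0,0],"spin":1},{"jaw":0,"travel":[-3.3,-0.4,0],"spin":2.5},{"jaw":0,"travel":[-5,-0.7,0],"spin":3.5},{"jaw":0,"travel":[-6.5,-1,0],"spin":4.5},{"jaw":0,"travel":[-8,-1,0],"spin":5.5}]}}

```text
time_s: 18.5
tool_pos: [480.6, -70.4, 84.0]
tcp_rot: [-2.729, 1.556, -0.001]
force: [4.3, -2.4, 0.2]
gripper_width: -0.0
gripper_force: 2.3
```

```bash
python3 -c "
from plan import *
feel(-.15)"
```

```text
t 18.5 Ftan 3.16 Frad -3.73 Fz 0.16 Mz -0.009
```

Request:
{"op": "play_rows", "data": {"commands": [{"jaw":0,"travel":[-1.6,0,0],"spin":1},{"jaw":0,"travel":[-3.3,-0.4,0],"spin":2.5},{"jaw":0,"travel":[-5,-0.7,0],"spin":3.5},{"jaw":0,"travel":[-6.5,-1,0],"spin":4.5},{"jaw":0,"travel":[-8,-1,0],"spin":6}]}}

```text
time_s: 19.0
tool_pos: [477.3, -63.0, 84.0]
tcp_rot: [-2.644, 1.696, -0.001]
force: [5.0, -4.2, -0.2]
gripper_width: -0.1
gripper_force: 2.4
```

```bash
python3 -c "
from plan import *
feel(-.05);print(np.round(sync(),1),pose(-.05))"
```

```text
t 19.0 Ftan 4.67 Frad -4.65 Fz -0.23 Mz 0.034
[ -79.8 -139.6   84.   -22.5] (array([ -78.76057908, -139.76734104]), np.float64(-22.864788975654115))
```

```bash
sed -i 's/A,B=79.9,-20.8/A,B=78.5,-20.8/' plan.py; python3 - <<'E'
from plan import *
json.dump([float(x) for x in sync()],open("cmd.json","w"))
go(84,[-.04,-.02,0,.02,.04]);go(84,[.06,.08,.10,.12,.14]);go(84,[.16,.18,.2,.22,.24])
E
```

```text
[0.2, -2.3, -0.0, 0.2]
[-1.4, -2.5, -0.0, 1.3]
[-3.0, -2.7, -0.0, 2.5]
[-4.6, -2.9, -0.0, 3.6]
[-6.2, -3.1, -0.0, 4.8]
[-1.6, -0.2, -0.0, 1.1]
[-3.3, -0.4, -0.0, 2.2]
[-4.9, -0.6, -0.0, 3.4]
[-6.5, -0.9, -0.0, 4.5]
[-8.1, -1.2, -0.0, 5.7]
[-1.6, -0.1, -0.0, 1.1]
[-3.2, -0.3, -0.0, 2.3]
[-4.8, -0.6, -0.0, 3.4]
[-6.4, -0.8, -0.0, 4.6]
[-8.0, -1.1, -0.0, 5.7]
```

Request:
{"op": "play_rows", "data": {"commands": [{"jaw":0,"travel":[0,-2.3,0],"spin":0},{"jaw":0,"travel":[-1.5,-2.5,0],"spin":1.5},{"jaw":0,"travel":[-3,-2.7,0],"spin":2.5},{"jaw":0,"travel":[-4.5,-2.9,0],"spin":3.5},{"jaw":0,"travel":[-6.2,-3.1,0],"spin":5}]}}

```text
time_s: 19.5
tool_pos: [476.5, -56.3, 83.6]
tcp_rot: [2.566, -1.811, -0.002]
force: [-1.7, -4.5, 1.4]
gripper_width: 0.1
gripper_force: 2.0
```

```bash
python3 -c "
from plan import *
feel(.04);print(np.round(sync(),1),pose(.04))"
```

```text
t 19.5 Ftan 4.55 Frad 1.68 Fz 1.39 Mz 0.03
[ -80.3 -132.9   83.6  -17.4] (array([ -79.26898652, -132.64419948]), np.float64(-17.708168819476708))
```

Request:
{"op": "play_rows", "data": {"commands": [{"jaw":0,"travel":[-1.6,0,0],"spin":1},{"jaw":0,"travel":[-3.3,-0.4,0],"spin":2},{"jaw":0,"travel":[-5,-0.6,0],"spin":3.5},{"jaw":0,"travel":[-6.5,-0.9,0],"spin":4.5},{"jaw":0,"travel":[-8,-1.2,0],"spin":5.5}]}}

```text
time_s: 20.0
tool_pos: [475.0, -48.6, 83.6]
tcp_rot: [2.476, -1.931, -0.001]
force: [-1.4, -6.1, 2.4]
gripper_width: -0.0
gripper_force: 2.9
```

```bash
python3 -c "
from plan import *
feel(.14);print(np.round(sync(),1),pose(.14))"
```

```text
t 20.0 Ftan 6.2 Frad 0.8 Fz 2.37 Mz 0.034
[ -81.6 -125.1   83.6  -12. ] (array([ -80.63445249, -124.64235822]), np.float64(-11.978590868168473))
```

Request:
{"op": "play_rows", "data": {"commands": [{"jaw":0,"travel":[-0.8,0,0],"spin":0.6},{"jaw":0,"travel":[-1.6,-0.1,0],"spin":1.1},{"jaw":0,"travel":[-2.4,-0.2,0],"spin":1.7},{"jaw":0,"travel":[-3.2,-0.3,0],"spin":2.3},{"jaw":0,"travel":[-3.2,-0.3,0],"spin":2.3}]}}

```text
time_s: 20.5
tool_pos: [474.5, -45.5, 83.6]
tcp_rot: [2.437, -1.979, -0.001]
force: [-0.8, -5.9, 0.8]
gripper_width: -0.0
gripper_force: 3.1
```

```bash
python3 -c "
from plan import *
feel(.18)
for _ in range(3):
  eyes.camera('side');feel(.18)
print(np.round(sync(),1),pose(.18))"
```

```text
t 20.5 Ftan 5.94 Frad -0.09 Fz 0.82 Mz 0.077
t 20.55 Ftan 6.13 Frad 0.38 Fz 1.22 Mz 0.062
t 20.6 Ftan 7.05 Frad 0.26 Fz 1.46 Mz 0.037
t 20.65 Ftan 6.53 Frad 0.57 Fz 1.05 Mz 0.083
[ -81.9 -122.    83.6   -9.7] (array([ -80.95554501, -121.4101273 ]), np.float64(-9.686759687645182))
```

Request:
{"op": "play_rows", "data": {"commands": [{"jaw":0,"travel":[-0.6,0,0],"spin":0.5},{"jaw":0,"travel":[-1.2,-0.1,0],"spin":0.9},{"jaw":0,"travel":[-1.8,-0.2,0],"spin":1.4},{"jaw":0,"travel":[-2.4,-0.2,0],"spin":1.8},{"jaw":0,"travel":[-3,-0.3,0],"spin":2.2}]}}

```text
time_s: 21.15
tool_pos: [474.1, -42.8, 83.6]
tcp_rot: [2.399, -2.025, -0.001]
force: [-0.8, -8.5, 1.1]
gripper_width: -0.1
gripper_force: 3.8
```

```bash
python3 -c "
from plan import *
feel(.22)
for _ in range(4):
  eyes.camera('side');feel(.22)
print(np.round(sync(),1),status.sense()['gripper_force'])"
```

```text
t 21.15 Ftan 8.45 Frad -0.79 Fz 1.14 Mz 0.05
t 21.2 Ftan 6.97 Frad 0.05 Fz 0.53 Mz 0.034
t 21.25 Ftan 6.1 Frad -0.09 Fz 1.1 Mz 0.082
t 21.3 Ftan 7.09 Frad 0.83 Fz 0.62 Mz 0.046
t 21.35 Ftan 7.7 Frad 0.13 Fz 0.9 Mz 0.101
[ -82.2 -119.2   83.6   -7.5] 3.5405137483030558
```

Request:
{"op": "play_rows", "data": {"commands": [{"jaw":0,"travel":[-0.4,0,0],"spin":0.3},{"jaw":0,"travel":[-0.8,0,0],"spin":0.6},{"jaw":0,"travel":[-1.2,-0.1,0],"spin":0.9},{"jaw":0,"travel":[-1.6,-0.1,0],"spin":1.2},{"jaw":0,"travel":[-2,-0.2,0],"spin":1.5}]}}

```text
time_s: 21.85
tool_pos: [474.0, -40.9, 83.6]
tcp_rot: [2.372, -2.056, -0.001]
force: [-0.7, -8.3, 1.5]
gripper_width: -0.1
gripper_force: 4.0
```

```bash
python3 -c "
from plan import *
feel(.245);print(status.sense()['gripper_force'])
for _ in range(4):
  eyes.camera('side');feel(.245)
print(np.round(sync(),1),status.sense()['gripper_force'])"
```

```text
t 21.85 Ftan 8.23 Frad -1.0 Fz 1.48 Mz 0.072
4.040040308609605
t 21.9 Ftan 7.75 Frad -1.02 Fz 1.1 Mz 0.035
t 21.95 Ftan 8.4 Frad -0.71 Fz 1.49 Mz 0.043
t 22.0 Ftan 7.78 Frad 0.54 Fz 1.43 Mz 0.051
t 22.05 Ftan 7.43 Frad 0.11 Fz 0.22 Mz 0.082
[ -82.3 -117.4   83.6   -6. ] 3.884551953524351
```

Request:
{"op": "play_rows", "data": {"commands": [{"jaw":0,"travel":[-0.2,0,0],"spin":0.1},{"jaw":0,"travel":[-0.4,0,0],"spin":0.2},{"jaw":0,"travel":[-0.6,0,0],"spin":0.4},{"jaw":0,"travel":[-0.8,0,0],"spin":0.5},{"jaw":0,"travel":[-1,-0.1,0],"spin":0.6}]}}

```text
time_s: 22.55
tool_pos: [473.9, -40.0, 83.6]
tcp_rot: [2.361, -2.068, -0.0]
force: [-0.3, -8.2, 2.1]
gripper_width: -0.0
gripper_force: 4.2
```

```bash
python3 -c "
from plan import *
feel(.255);print(status.sense()['gripper_force'])
for _ in range(4):
  eyes.camera('side');feel(.255)
print(np.round(sync(),1),status.sense()['gripper_force'])"
```

```text
t 22.55 Ftan 8.1 Frad -1.51 Fz 2.11 Mz 0.044
4.203583672642708
t 22.6 Ftan 9.16 Frad -0.48 Fz 0.22 Mz 0.051
t 22.65 Ftan 8.6 Frad -1.44 Fz 1.58 Mz 0.103
t 22.7 Ftan 9.04 Frad -0.03 Fz 1.23 Mz 0.077
t 22.75 Ftan 7.76 Frad 0.84 Fz 1.35 Mz 0.034
[ -82.4 -116.5   83.6   -5.4] 4.122626390308142
```

About 8.5 N, which is within the good range. I back off and lift clear.

Request:
{"op": "play_rows", "data": {"commands": [{"jaw":0,"travel":[2,0,0],"spin":0},{"jaw":0,"travel":[5,0,0],"spin":0},{"jaw":0,"travel":[9,0,0],"spin":0},{"jaw":0,"travel":[14,0,0],"spin":0},{"jaw":0,"travel":[16,0,0],"spin":0}]}}

```text
time_s: 23.25
tool_pos: [477.0, -55.2, 83.9]
tcp_rot: [-2.363, 2.07, 0.0]
force: [-0.5, -0.7, -0.5]
gripper_width: 0.2
gripper_force: 0.0
```

Request:
{"op": "play_rows", "data": {"commands": [{"jaw":0,"travel":[0,0,-15],"spin":0},{"jaw":0,"travel":[0,0,-40],"spin":0},{"jaw":0,"travel":[0,0,-75],"spin":0},{"jaw":0,"travel":[-50,-25,-90],"spin":0},{"jaw":0,"travel":[-100,-50,-90],"spin":0}]}}

```text
time_s: 23.75
tool_pos: [510.4, 38.5, 176.4]
tcp_rot: [-2.357, 2.07, -0.005]
force: [0.8, -0.1, -0.5]
gripper_width: 0.1
gripper_force: 0.0
```

Request:
{"op": "play_rows", "data": {"commands": [{"jaw":0,"travel":[-45,-15,0],"spin":0},{"jaw":0,"travel":[-90,-30,0],"spin":0},{"jaw":0,"travel":[-100,-32,0],"spin":0},{"jaw":0,"travel":[-100,-32,0],"spin":0},{"jaw":0,"travel":[-100,-32,0],"spin":0}]}}

```text
time_s: 24.25
tool_pos: [527.1, 140.8, 173.3]
tcp_rot: [2.363, -2.069, -0.0]
force: [0.5, 0.0, -0.7]
gripper_width: -0.3
gripper_force: 0.0
```

```bash
python3 - <<'E'
from plan import *
s=status.sense();print(s["time_s"],s["tool_pos"],s["force"])
im,_=eyes.camera("wrist");cv2.imwrite("pics/w7.png",im)
E
```

```text
24.25 [527.05402038 140.79825117 173.25479513] [ 0.47807937  0.0049282  -0.73761348]
```

View pics/w7.png

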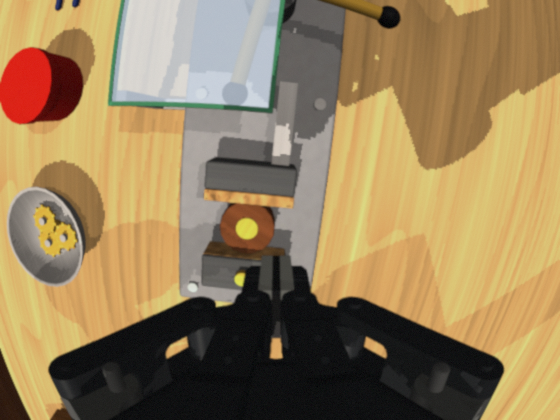

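The bob at (247,228) is held between the cork jaw and the stop. The spoke's ball is at (390,17), which I use to check for spring-back.

```bash
python3 - <<'E'
from plan import *
for p in((390,17),(235,93)):
    w=V(ray_z("wrist",*p,70));print(w-[0,-115],np.arctan2(w[1]+115,-w[0]))
for p in((205,201),(293,207),(248,200),(247,229)):print(V(ray_z("wrist",*p,54.5 if p[1]<210 else 44)))
E
```

```text
[-89.9  14.9] 0.1642466390520294
[14.6 87. ] 1.7370631550666753
[33.8 54.3]
[-34.6  52.8]
[ 0.3 50.5]
[ 0.1 77.4]
```

```bash
python3 - <<'E'
from plan import *
c=sync();print(c);json.dump([float(x) for x in c],open("cmd.json","w"))
t=V((475.8,-56));rows([(t,173,c[3])]*5);rows([(t,z,c[3]) for z in(150,120,100,84,84)])
print(V((473.9,-40.0)),t)
E
```

```text
[np.float64(-22.4), np.float64(61.7), np.float64(173.43700645843114), np.float64(-5.393681197162039)]
[187.8, 76.7, 0.4, 0.0]
[187.8, 76.7, 0.4, 0.0]
[187.8, 76.7, 0.4, 0.0]
[187.8, 76.7, 0.4, 0.0]
[187.8, 76.7, 0.4, 0.0]
[0.0, -0.0, 23.0, 0.0]
[0.0, -0.0, 53.0, 0.0]
[0.0, -0.0, 73.0, 0.0]
[0.0, -0.0, 89.0, 0.0]
[0.0, -0.0, 89.0, 0.0]
[ -82.3 -116.5] [ -81.1 -132.5]
```

Request:
{"op": "play_rows", "data": {"commands": [{"jaw":0,"travel":[45,18,0],"spin":0},{"jaw":0,"travel":[90,36,0],"spin":0},{"jaw":0,"travel":[135,55,0],"spin":0},{"jaw":0,"travel":[175,71,0],"spin":0},{"jaw":0,"travel":[188,76.5,0],"spin":0}]}}

```text
time_s: 24.8
tool_pos: [474.4, -59.3, 173.9]
tcp_rot: [2.359, -2.075, 0.001]
force: [0.9, -0.5, 0.8]
gripper_width: 0.0
gripper_force: 0.0
```

Request:
{"op": "play_rows", "data": {"commands": [{"jaw":0,"travel":[0,0,10],"spin":0},{"jaw":0,"travel":[0,0,40],"spin":0},{"jaw":0,"travel":[0,0,70],"spin":0},{"jaw":0,"travel":[0,0,89],"spin":0},{"jaw":0,"travel":[0,0,89],"spin":0}]}}

```text
time_s: 25.3
tool_pos: [474.0, -55.1, 81.5]
tcp_rot: [2.36, -2.067, -0.007]
force: [-0.3, -1.3, -0.3]
gripper_width: 0.1
gripper_force: 0.0
```

Request:
{"op": "play_rows", "data": {"commands": [{"jaw":0,"travel":[-2,0,0],"spin":0},{"jaw":0,"travel":[-4,0,0],"spin":0},{"jaw":0,"travel":[-6,0,0],"spin":0},{"jaw":0,"travel":[-7,0,0],"spin":0},{"jaw":0,"travel":[-8,0,0],"spin":0}]}}

```text
time_s: 25.8
tool_pos: [475.5, -47.0, 84.9]
tcp_rot: [-2.363, 2.069, -0.001]
force: [0.0, 0.7, -1.3]
gripper_width: 0.1
gripper_force: 0.0
```

```bash
python3 -c "
from plan import *
feel(.24);print(np.round(sync(),1))"
```

```text
t 25.8 Ftan -0.7 Frad 0.14 Fz -1.33 Mz 0.027
[ -81.  -123.5   84.9   -5.5]
```

Request:
{"op": "play_rows", "data": {"commands": [{"jaw":0,"travel":[-0.6,0,0],"spin":0},{"jaw":0,"travel":[-1.2,0,0],"spin":0},{"jaw":0,"travel":[-1.8,0,0],"spin":0},{"jaw":0,"travel":[-2.4,0,0],"spin":0},{"jaw":0,"travel":[-3,0,0],"spin":0}]}}

```text
time_s: 26.3
tool_pos: [474.8, -44.3, 84.4]
tcp_rot: [2.364, -2.069, -0.0]
force: [-0.5, 0.2, 0.8]
gripper_width: 0.3
gripper_force: 0.0
```

Request:
{"op": "play_rows", "data": {"commands": [{"jaw":0,"travel":[-0.3,0,0],"spin":0},{"jaw":0,"travel":[-0.6,0,0],"spin":0},{"jaw":0,"travel":[-0.9,0,0],"spin":0},{"jaw":0,"travel":[-1.2,0,0],"spin":0},{"jaw":0,"travel":[-1.5,0,0],"spin":0}]}}

```text
time_s: 26.8
tool_pos: [474.7, -42.8, 84.4]
tcp_rot: [2.364, -2.069, 0.0]
force: [-0.9, -0.3, 0.7]
gripper_width: 0.2
gripper_force: 0.0
```

```bash
python3 -c "
from plan import *
feel(.24);print(np.round(sync(),1))"
```

```text
t 26.8 Ftan 0.45 Frad 0.86 Fz 0.74 Mz -0.029
[ -81.7 -119.3   84.4   -5.4]
```

Request:
{"op": "play_rows", "data": {"commands": [{"jaw":0,"travel":[-0.3,0,0],"spin":0},{"jaw":0,"travel":[-0.6,0,0],"spin":0},{"jaw":0,"travel":[-0.9,0,0],"spin":0},{"jaw":0,"travel":[-1.2,0,0],"spin":0},{"jaw":0,"travel":[-1.5,0,0],"spin":0}]}}

```text
time_s: 27.3
tool_pos: [474.5, -41.9, 84.5]
tcp_rot: [2.363, -2.068, 0.001]
force: [1.6, -6.8, -0.2]
gripper_width: 0.1
gripper_force: 2.8
```

Request:
{"op": "play_rows", "data": {"commands": [{"jaw":0,"travel":[-0.2,0,0],"spin":0},{"jaw":0,"travel":[-0.4,0,0],"spin":0},{"jaw":0,"travel":[-0.6,0,0],"spin":0},{"jaw":0,"travel":[-0.8,0,0],"spin":0},{"jaw":0,"travel":[-1,0,0],"spin":0}]}}

```text
time_s: 27.8
tool_pos: [474.5, -41.6, 84.5]
tcp_rot: [2.363, -2.068, 0.002]
force: [1.4, -8.4, -1.7]
gripper_width: -0.0
gripper_force: 4.2
```

```bash
python3 -c "
from plan import *
feel(.24);print(np.round(sync(),1))"
```

```text
t 27.8 Ftan 7.98 Frad -3.07 Fz -1.65 Mz 0.002
[ -81.8 -118.1   84.5   -5.5]
```

The capstan has held. It springs back under 0.03 rad and again resists with about 8.3 N. I back off, lift clear and hand in.

Request:
{"op": "play_rows", "data": {"commands": [{"jaw":0,"travel":[2,0,0],"spin":0},{"jaw":0,"travel":[5,0,0],"spin":0},{"jaw":0,"travel":[9,0,0],"spin":0},{"jaw":0,"travel":[14,0,0],"spin":0},{"jaw":0,"travel":[16,0,0],"spin":0}]}}

```text
time_s: 28.3
tool_pos: [476.5, -56.5, 84.4]
tcp_rot: [-2.363, 2.07, 0.0]
force: [-0.3, 0.3, 0.2]
gripper_width: -0.4
gripper_force: 0.0
```

Request:
{"op": "play_rows", "data": {"commands": [{"jaw":0,"travel":[0,0,-15],"spin":0},{"jaw":0,"travel":[0,0,-45],"spin":0},{"jaw":0,"travel":[0,0,-80],"spin":0},{"jaw":0,"travel":[0,0,-100],"spin":0},{"jaw":0,"travel":[0,0,-100],"spin":0}]}}

```text
time_s: 28.8
tool_pos: [478.3, -56.2, 187.8]
tcp_rot: [-2.36, 2.066, -0.007]
force: [0.1, -0.2, -0.1]
gripper_width: 0.2
gripper_force: 0.0
```

```bash
python3 -c "
from plan import *
s=status.sense();print(s['tool_pos'],s['force']);print(job.job_done())"
```

```text
[478.3254753  -56.17799091 187.75550636] [ 0.10153326 -0.19595424 -0.07359924]
the job is handed in; nothing more can be done
None
```

The walnut bob with the brass centre is clamped against the far stop at about 8.5 N of push, within the good 8 to 9 N range. The jaw was moved only by pushing three spokes in turn, and the job was handed in at about 29 s with the arm clear.

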